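# Fit the sprung check spindle between the cups of the run-out stand

## Robot

A 6-joint arm with a two-finger parallel gripper is mounted at the origin on the work surface. World frame = base frame: x ahead of the robot, y to its left, z up, the work surface at z = 0. Lengths are in m, angles in degrees, forces in N, time in s.
With the tool pointing down it reaches from about 0.325 to 0.85 m from the base axis. Payload 15.5 kg.
Tool frame: the origin (TCP) lies between the finger pads; the fingertips stand 14 mm ahead of it and the grasp point (between the pads) lies 5 mm behind it (robot.tip_extent is the distance from the TCP to the fingertips, in m); z points along the fingers, y is the line along which they close (so a half turn about z gives the same grasp; the last joint's range is limited). The gripper opens to 91 mm and grips with 3 to 60 N. Pads are 32 mm wide; open, the fingers measure 118 mm over their backs; the gripper's body (76 mm by 178 mm) begins 60 mm behind the grasp point.
Start: joints at [-68.841, 28.281, 77.091, -0, 74.628, -5.472], TCP at [0.28, -0.559, 0.228] pointing down, gripper open.
Joint ranges: [-166.48, 166.48], [-47.26, 123.95], [12.59, 153.08], [-70.14, 250.14], [6.76, 159.57], [-176.63, 176.63]. Speed limits (degrees/s): [108.29, 108.29, 147.25, 172.46, 172.46, 172.46].

## Interface

Orientations are given as a 3x3 rotation matrix whose columns are the frame's x, y, z axes.
In Python, from station import robot, vision, spotter gives the robot as it stands. The module is installed in compiled form; this text tells all that it offers.
- The arm moves only by the tool jog_arm, never from a script. Its argument "deltas" is a list of rows, each a list of 5 numbers: the shift along the tool's x, y, z in cm, then the turn about the tool's z in rad, then the closure in counts, from 0 (fully open) to 255 (shut). A call has 1 to 5 rows; each row shifts and turns the commanded pose from where the row before left it, along the tool's axes as they then stand; what a row does not reach is not made up. A row lasts 1/10 s, in which the tool goes at most 50 mm and 8.59 degrees, less where a joint would pass 70% of its speed; a pose out of reach is approached as far as the arm can. A call is refused whole if a number of a shift passes 5 or a number of a turn 0.15, either way. A call with a gripper value outside its range is refused whole. The fingers move at their own pace and stop on an object; the grip force is fixed at half the most. Time passes only in rows, so rows that do not move let the fingers close. It gives the time, the measured TCP pose, the force, the opening and the grip force at its end, in the units of the state.
- robot.get_obs(): the state, without advancing time (a new reading comes with each control period).
- vision.capture(name): name is "scene" or "top" or "wrist"; returns a dict with "image" (384x512x3 uint8, red, green, blue), "fx", "fy", "cx", "cy" (pixels), "dist_coeffs" ([k1, k2, p1, p2, k3] as OpenCV has them; the pictures are not rectified), "origin" and "attitude" of the camera in the world. Camera axes: x right, y up, looking along -z (the intrinsics and any distortion apply to the point x, -y, -z); pixel columns grow to the right and rows downward; lengths in m; the calibration is good to about 2 mm. A picture is of the moment at which its call begins. There is no depth.
- robot.hand_in(): hands the job in; it is judged then, once.
Trained networks look in a picture, given as the dict that the camera call returned (one of the last four; its "shot" number tells which), for a name from the list of things; names that differ only in an ending like _2 or _b are one class to them, and where a whole thing is asked for, a point or a joint stands for the part that bears it (a point fixed in the world has none). Each returns a list of dicts, best first, with "score" (0 to 1); they miss things now and then, are a little off and sometimes report something else, mostly with a low value. They report only what shows in the picture. A call takes as long as a camera call. They do not tell look-alikes from the thing itself.
- spotter.find_in(picture, thing): "at" ([column, row] in pixels, amid what is visible of it).
- spotter.landmark_of(picture, thing): "at" ([column, row] in pixels: a listed point, or the origin of a listed thing).
The state is a dict: "clock": time; "joints": joint angles; "joint_vel": joint speeds; "effort": joint torques, N m; "tcp_pos": TCP position; "tcp_rot": TCP orientation; "force": force on the tool from outside, world axes, zero at the start; "torque": the same for the moment, N m; "width": opening from 0.0 (shut) to 1.0 (fully open); "grasp_force": force on a finger pad.
Only numpy, scipy, OpenCV 4.12 (cv2) and the standard library are available. Lean on these libraries where they do the work, as an engineer would, in place of code of your own. Each camera call takes 0.05 s, during which the arm holds its last target. There are 200 camera calls.

## Task

Take the spring-ended spindle out of its green cradle and fit it into the run-out stand: press its sprung end back against the stand's tall back plate, bring it down the channel to the bottom, then let the spring push the plain end fully home into the round cup, and let go so that it hangs level between the two ends. Be gentle with the stand, whose cup height has been set differently by hand each time and must be found by feel, and leave everything else on the bench where it is.

Things in the scene. Friction and masses are not known exactly. Their poses are not given: they have to be found in the camera images.
- spindle: Loose steel spindle, 165 mm, 0.2 to 0.4 kg, level in the cradle. Origin: middle of its barrel, on the axis; y along the axis to the sprung end. Barrel (grip here) 28 mm diameter, y -45 to 45 mm. Plain rigid end: 14 mm diameter, ends at y -75 mm, last 3 mm tapered to 11 mm. Sprung end: 20 mm collar to y 55 mm, then a round-nosed 12 mm brass plunger to y 90 mm.
- plunger (a joint): How far the spindle's sprung plunger is pushed in, m: 0 when free, 0.022 at its hard stop. The spring resists with 2.4 N at 0 plus 0.4 N for every mm (9.2 N at 17 mm).
- cradle: Green plastic cradle fixed to the bench, 75 x 130 mm, two V supports at y = +-37 mm (8 mm thick, tops 50 mm above the bench) under the barrel. Origin: centre of its underside; y along the spindle lying in it, whose axis is 55 mm above the bench. Between the V supports 66 mm are open for the fingers, down to 14 mm above the bench.
- stand: Check stand: dark base plate 75 x 215 x 15 mm fixed to the bench, carrying an aluminium yoke locked at an unmeasured height. Origin: centre of the underside; y from cup to channel. A seated spindle's axis is level within 1 degree, h = 80 to 108 mm above the bench (differs each time), barrel middle above the origin, sprung end to +y, plunger 4 mm in. Yoke's cross bar: top at h - 32 mm.
- cup_foot (a point): Point on the base plate's top (15 mm above the bench, y = -65 mm) right under the mouth of the round steel cup. Cup: mouth faces +y, 18 mm bore centred 0.5 mm above h, 10 mm deep, 28 mm outside, top at h + 15 mm. To get down past the mouth the plunger must be 14 to 22 mm in; 17 mm (barrel middle at y = +13 mm) clears it by 3 mm.
- plate_foot (a point): Point on the base plate's top (y = +86 mm) under the face of the tall flat back plate, which reaches h + 75 mm. Before it an upright channel, 19 mm wide, open on top and to the inside: rails y 73.5 to 86 mm, up to h + 66 mm; floor, where the plunger comes to rest, at h - 6 mm. All polished: the plunger slides with a friction of about 0.25.
- rotor_a: Small steel rotor standing on the bench between the cradle and the stand, 24 mm diameter, 30 mm tall with a 6 mm shaft to 44 mm; bystander. Origin: centre of its underside.
- rotor_b: A second rotor just like rotor_a; bystander.
- oil_can: Jar, 56 mm diameter, 90 mm tall; bystander. Origin: centre of its underside.
- driver: Screwdriver lying at the back; bystander.
- caliper: Caliper, 200 mm long, lying at the back; bystander.
- bin: Blue open bin 120 x 160 x 50 mm at the left; bystander. Origin: centre of its underside.
Things that resemble listed ones, but are neither listed nor needed, are in the scene too. Several things have the shape of the spindle; the one meant has the colours described above.

How it is judged:
By the outcome, as a careful person would: the job done as asked, in the order asked, and still so for the second after the job is handed in, with the robot touching nothing.
It also fails if it takes over 72 s, if anything falls off the work surface, if the arm or the gripper's body presses on something with over 40 N, if the wrist force passes 120 N, or if a joint passes its speed limit or range.

## Working session

There is one attempt and no reset: what is moved stays moved. The work goes in short steps, Python scripts to look and compute and a tool call to move; the robot and the scene stay as the last step left them, time stands still between calls to the robot, and variables do not carry over. Pictures are saved under pics/ and viewed, at most 10 in all, crops included, and the job is handed in when it is done.

Besides the shell and the picture viewer there is one more tool, called after "Call:" as name(argument=value, ...), one argument or row to a line, values as JSON. jog_arm: Moves the arm, as the interface text tells. Its arguments: {"type":"object","properties":{"deltas":{"type":"array"}},"required":["deltas"]}

```bash
mkdir -p pics; cat > h.py <<'E'
import numpy as np, cv2
from station import robot, vision, spotter
def K(p): return np.array([[p['fx'],0,p['cx']],[0,p['fy'],p['cy']],[0,0,1.]])
def ray(p,uv):
    q=cv2.undistortPoints(np.array([[uv]],float),K(p),np.array(p['dist_coeffs'],float))[0,0]
    d=np.array(p['attitude'])@np.array([q[0],-q[1],-1.]); return np.array(p['origin'],float),d
def at_z(p,uv,z):
    o,d=ray(p,uv); return o+d*(z-o[2])/d[2]
def proj(p,X):
    c=np.array(p['attitude']).T@(np.array(X,float)-p['origin']); c=np.array([[c[0],-c[1],-c[2]]])
    return cv2.projectPoints(c,np.zeros(3),np.zeros(3),K(p),np.array(p['dist_coeffs'],float))[0][0,0]
def save(p,n,crop=None,s=1):
    im=p['image'][:,:,::-1]
    if crop: im=im[crop[1]:crop[3],crop[0]:crop[2]]
    cv2.imwrite('pics/'+n,cv2.resize(im,None,fx=s,fy=s,interpolation=cv2.INTER_CUBIC))
E
python3 - <<'E'
from h import *
P={n:vision.capture(n) for n in ('scene','top')}
im=np.hstack([P['scene']['image'],P['top']['image']])[:,:,::-1]
for n in P:
  p=P[n]; save(p,n+'0.png',s=1.5); print(n,np.round(p['origin'],3),np.round(p['attitude'],2).tolist(),p['fx'],p['dist_coeffs'])
  for t,z in (('spindle',.055),('cradle',0),('stand',0),('cup_foot',.015),('plate_foot',.015),('rotor_a',0),('oil_can',0),('bin',0)):
    for r in spotter.landmark_of(p,t)[:4]: print(n,t,round(r['score'],2),np.round(r['at'],1),np.round(at_z(p,r['at'],z),3))
E
```

```text
scene [ 1.183 -0.714  0.776] [[0.73, -0.4, 0.55], [0.68, 0.42, -0.6], [0.01, 0.82, 0.58]] 434.0820908626775 [-0.04202259  0.          0.          0.          0.        ]
scene spindle 0.83 [259.4 156.5] [0.391 0.173 0.055]
scene spindle 0.74 [169.4 246.3] [ 0.515 -0.284  0.055]
scene spindle 0.69 [156.  198.9] [ 0.336 -0.191  0.055]
scene spindle 0.67 [189.7 237.5] [ 0.526 -0.23   0.055]
scene cradle 0.69 [289.  181.8] [0.502 0.192 0.   ]
scene stand 0.94 [191.2 239.8] [ 0.485 -0.196  0.   ]
scene cup_foot 0.63 [173.7 243.3] [ 0.477 -0.246  0.015]
scene plate_foot 0.65 [211.6 216.7] [ 0.467 -0.106  0.015]
scene plate_foot 0.28 [315.1 143.4] [0.43  0.426 0.015]
scene rotor_a 0.57 [256.7 220.5] [ 0.557 -0.019  0.   ]
scene rotor_a 0.57 [238.7 207.4] [ 0.479 -0.011  0.   ]
scene rotor_a 0.24 [ 97.3 266. ] [ 0.391 -0.418  0.   ]
scene oil_can 0.83 [ 95.8 265.6] [ 0.387 -0.42   0.   ]
scene bin 0.65 [315.4 140.8] [0.404 0.465 0.   ]
top [0.32  0.015 1.457] [[-0.03, 0.99, -0.13], [-1.0, -0.03, -0.01], [-0.01, 0.13, 0.99]] 456.1189165339072 [-0.15206156  0.          0.          0.          0.        ]
top spindle 0.83 [181.  247.5] [0.333 0.24  0.055]
top spindle 0.62 [203.4 193.5] [0.498 0.168 0.055]
top spindle 0.48 [112.6 218.3] [0.429 0.456 0.055]
top spindle 0.45 [316.1 259.6] [ 0.284 -0.172  0.055]
top cradle 0.87 [197.9 192.3] [0.509 0.192 0.   ]
top stand 0.91 [317.9 198.1] [ 0.478 -0.194  0.   ]
top cup_foot 0.57 [340.4 196.4] [ 0.48  -0.265  0.015]
top plate_foot 0.6 [289.4 201.1] [ 0.47  -0.101  0.015]
top rotor_a 0.46 [261.4 200. ] [ 0.478 -0.012  0.   ]
top rotor_a 0.41 [260.8 168.9] [ 0.579 -0.014  0.   ]
top bin 0.86 [113.2 220.1] [0.427 0.471 0.   ]
```

View pics/scene0.png

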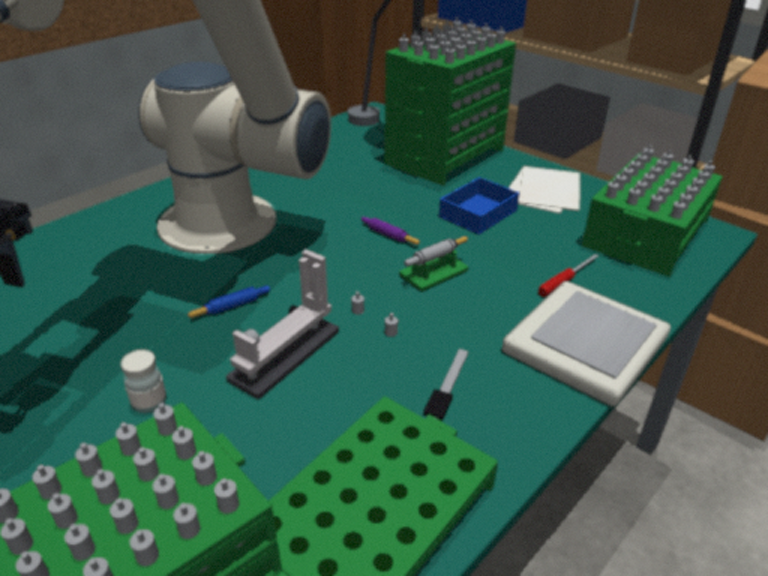

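View pics/top0.png

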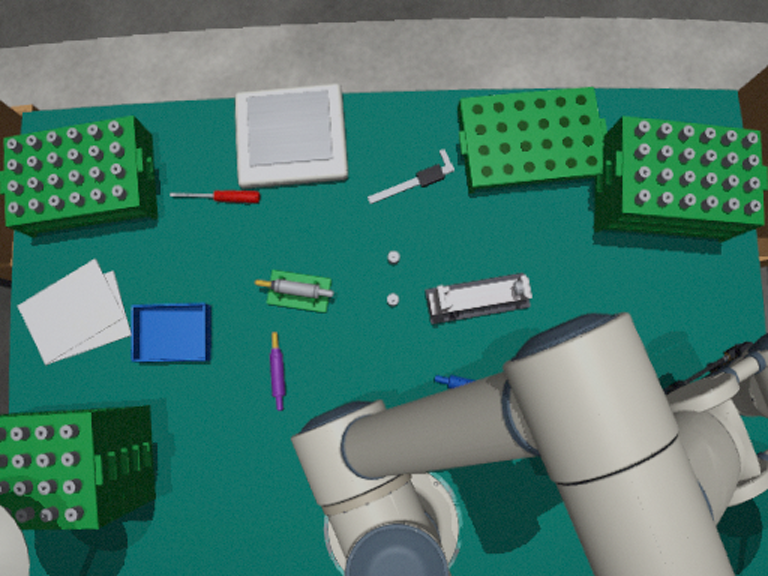

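The scene shows three spindle shapes (in 512x384 top-picture pixels):
- Grey steel with a brass plunger, lying in the green cradle at (199,193).
- Purple, at (185,248).
- Blue, at about (305,255).

Only the grey and brass one matches the description. Its brass end points left (+y). The stand runs from its plate at (290,200) to its cup at (348,195). I'll confirm with an enlarged crop.

```bash
python3 - <<'E'
from h import *
p=vision.capture('top'); save(p,'crop1.png',(160,165,370,270),3.8)
o=robot.get_obs(); print(np.round(o['tcp_rot'],3).tolist(),o['tcp_pos'],o['width'],o['force'])
a=at_z(p,(257/1.5,283.5/1.5),.055);b=at_z(p,(333/1.5,294/1.5),.055);print(a,b,np.linalg.norm(a-b))
w=vision.capture('wrist');R=np.array(o['tcp_rot']);print('wristcam in tool',R.T@(np.array(w['origin'])-o['tcp_pos']),np.round(R.T@np.array(w['attitude']),3).tolist(),w['fx'])
E
```

```text
[[0.894, 0.448, -0.0], [0.448, -0.894, 0.0], [0.0, -0.0, -1.0]] [ 0.28014575 -0.55869305  0.22791128] 0.9988124072226914 [0.29547988 0.10616936 0.13838279]
[0.51529164 0.26831192 0.055     ] [0.48830025 0.11027603 0.055     ] 0.16032429038610627
wristcam in tool [ 0.07258221 -0.00038285 -0.15731867] [[-0.001, 0.966, 0.257], [1.0, 0.001, -0.0], [-0.001, 0.257, -0.966]] 344.7875313147428
```

View pics/crop1.png

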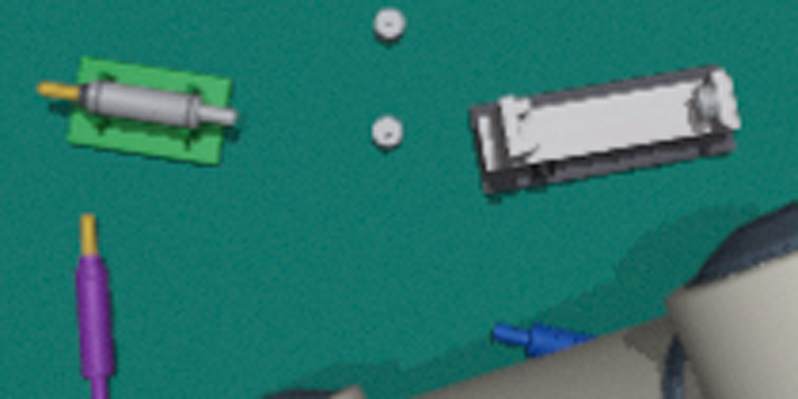

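The crop confirms it: the grey barrel with a brass plunger is in the green cradle, sprung end to the left (+y). The stand's channel is at its left end and its cup at its right. Next I'll write a row planner and fly over the stand for a closer look.

```bash
cat >> h.py <<'E'
def plan(pos,yaw,n=None,counts=0,pos0=None,yaw0=None):
    """rows from the present (tool-down) pose to world pos / tool-x yaw (deg), even steps"""
    o=robot.get_obs(); R=np.array(o['tcp_rot']); p=np.array(o['tcp_pos'] if pos0 is None else pos0)
    y0=np.degrees(np.arctan2(R[1,0],R[0,0])) if yaw0 is None else yaw0
    d=np.array(pos)-p; dy=(yaw-y0+180)%360-180
    n=n or int(max(np.ceil(np.linalg.norm(d)/.045),np.ceil(abs(dy)/7.5),1))
    for i in range(n):
        a=np.radians(y0+dy*i/n); X=np.array([np.cos(a),np.sin(a),0]); Y=np.array([np.sin(a),-np.cos(a),0])
        s=d/n*100; print([round(float(v),2) for v in (s@X,s@Y,-s[2])]+[round(float(-np.radians(dy/n)),3),counts])
E
python3 -c "
from h import *
plan((.478,-.15,.27),96)"
```

```text
[3.27, -2.52, -0.38, -0.11, 0]
[3.53, -2.14, -0.38, -0.11, 0]
[3.74, -1.74, -0.38, -0.11, 0]
[3.91, -1.32, -0.38, -0.11, 0]
[4.03, -0.88, -0.38, -0.11, 0]
[4.11, -0.43, -0.38, -0.11, 0]
[4.13, 0.02, -0.38, -0.11, 0]
[4.1, 0.47, -0.38, -0.11, 0]
[4.02, 0.92, -0.38, -0.11, 0]
[3.9, 1.36, -0.38, -0.11, 0]
[3.73, 1.78, -0.38, -0.11, 0]
```

Call:
jog_arm(
  deltas=[
    [3.3,-2.5,-0.8,-0.11,0],
    [3.5,-2.1,-0.8,-0.11,0],
    [3.7,-1.7,-0.8,-0.11,0],
    [3.9,-1.3,-0.8,-0.11,0],
    [4.0,-0.9,-0.8,-0.11,0],
  ],
)

```text
clock: 1.5
tcp_pos: [0.3704, -0.3729, 0.2683]
tcp_rot: [[0.524, 0.852, 0.0], [0.852, -0.524, -0.0], [0.0, 0.0, -1.0]]
force: [1.0, 0.0, -0.4]
width: 0.998
grasp_force: 0.0
```

Call:
jog_arm(
  deltas=[
    [4.1,-0.4,-0.2,-0.11,0],
    [4.1,0,0,-0.11,0],
    [4.1,0.5,0,-0.11,0],
    [4.0,0.9,0,-0.11,0],
    [3.9,1.4,0,-0.11,0],
  ],
)

```text
clock: 2.0
tcp_pos: [0.4608, -0.1878, 0.2701]
tcp_rot: [[0.002, 1.0, 0.0], [1.0, -0.002, -0.0], [-0.0, 0.0, -1.0]]
force: [0.8, -0.6, -0.7]
width: 0.998
grasp_force: 0.0
```

Call:
jog_arm(
  deltas=[
    [3.7,1.8,0,-0.11,0],
    [0,0,0,0,0],
    [0,0,0,0,0],
  ],
)

```text
clock: 2.3
tcp_pos: [0.4787, -0.1518, 0.2699]
tcp_rot: [[-0.105, 0.994, -0.0], [0.994, 0.105, -0.0], [-0.0, -0.0, -1.0]]
force: [-0.7, -1.3, 0.5]
width: 1.0
grasp_force: 0.0
```

```bash
python3 - <<'E'
from h import *
p=vision.capture('wrist'); save(p,'w1.png',s=1.5)
for t,z in (('stand',0),('cup_foot',.015),('plate_foot',.015)):
  for r in spotter.landmark_of(p,t)[:2]: print(t,round(r['score'],2),np.round(r['at'],1),np.round(at_z(p,r['at'],z),4))
t=vision.capture('top'); s=vision.capture('scene'); save(s,'s1.png',(150,155,240,270),5)
E
```

```text
stand 0.82 [247.3 196.6] [ 0.4762 -0.1941  0.    ]
```

View pics/w1.png

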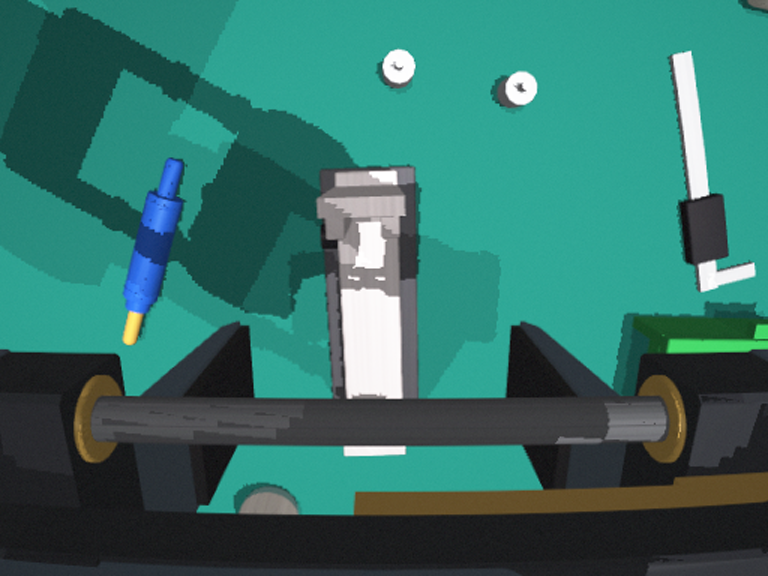

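The wrist view shows the stand upright at mid-image. Its back plate is at the top, around (370,195), with the channel opening toward the hand. The cup end is partly hidden by the gripper rod at row 430. I'll zoom in on this alongside the scene view to measure the base edges and h.

```bash
python3 - <<'E'
from h import *
p=cv2.imread('pics/w1.png'); a=p[150:470,300:440]; a=cv2.resize(a,(262,600),interpolation=cv2.INTER_CUBIC) # scale 1.875 of 1.5x => 2.81
s=cv2.imread('pics/s1.png'); print(s.shape)
s=cv2.resize(s,(450,575)); im=np.zeros((600,720,3),np.uint8); im[:,:262]=a; im[:575,268:718]=s; cv2.imwrite('pics/c2.png',im)
E
```

```text
(575, 450, 3)
```

View pics/c2.png

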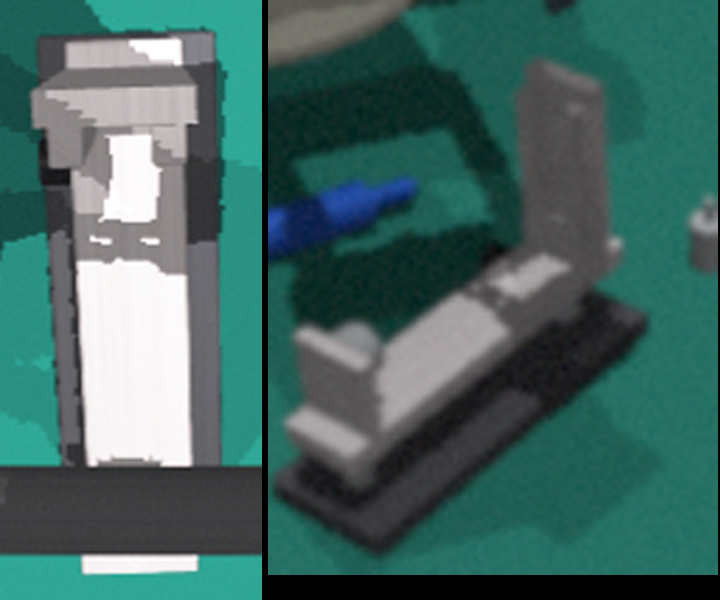

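```bash
cat > m.py <<'E'
from h import *
p=vision.capture('wrist'); s=vision.capture('scene')
W=lambda x,y:((300+x/1.871)/1.5,(150+y/1.875)/1.5)
S=lambda x,y:(150+(x-268)/5,155+y/5)
def tri(a,b):
    o1,d1=ray(p,a);o2,d2=ray(s,b); t=np.linalg.lstsq(np.c_[d1,-d2],o2-o1,rcond=None)[0]
    A=o1+d1*t[0];B=o2+d2*t[1]; return np.round((A+B)/2,4),np.round(np.linalg.norm(A-B),4)
print('plate top R',tri(W(197,122),S(603,85))); print('plate top L',tri(W(33,126),S(530,66)))
c=[at_z(p,W(*q),.015)for q in((38,36),(215,33),(220,465),(63,465))]
print(np.round(c,4))
fl=(c[0]+c[1])/2; nl=(c[2]+c[3])/2; print('mid far',fl,'mid near',nl,'yaw L,R',[np.degrees(np.arctan2(*(a-b)[1::-1])) for a,b in((c[0],c[3]),(c[1],c[2]))])
# scene base corners: near-left outer(-y,-x)(277,485), bottom (-y,+x)(378,552), right(+y,+x)(648,318)
d=[at_z(s,S(*q),.015) for q in((277,482),(380,538),(648,316))]; print(np.round(d,4),'yaw',np.degrees(np.arctan2(*(d[2]-d[1])[1::-1])),np.linalg.norm(d[2]-d[1]),np.linalg.norm(d[0]-d[1]),'centre',(d[0]+d[2])/2)
E
python3 m.py
```

```text
plate top R (array([ 0.4894, -0.1038,  0.1717]), np.float64(0.0089))
plate top L (array([ 0.4448, -0.1112,  0.1671]), np.float64(0.0051))
[[ 0.4262 -0.0944  0.015 ]
 [ 0.4994 -0.0858  0.015 ]
 [ 0.5249 -0.2804  0.015 ]
 [ 0.4518 -0.2878  0.015 ]]
mid far [ 0.46282152 -0.09012097  0.015     ] mid near [ 0.48838425 -0.28409534  0.015     ] yaw L,R [np.float64(97.54675968079358), np.float64(97.46829327540739)]
[[ 0.4603 -0.3027  0.015 ]
 [ 0.5286 -0.2916  0.015 ]
 [ 0.5009 -0.0832  0.015 ]] yaw 97.56527992629863 0.21027655424493352 0.06919839890453684 centre [ 0.48057369 -0.19291962  0.015     ]
```

The stand's yaw is 97.5°, its centre is near (0.477,-0.196), and h is roughly 0.094. Next is the spindle.

```bash
python3 -c "
from h import *
plan((.493,.13,.2),80.3)"
```

```text
[4.0, 0.62, 1.0, 0.039, 0]
[4.02, 0.47, 1.0, 0.039, 0]
[4.04, 0.31, 1.0, 0.039, 0]
[4.05, 0.15, 1.0, 0.039, 0]
[4.05, -0.0, 1.0, 0.039, 0]
[4.05, -0.16, 1.0, 0.039, 0]
[4.04, -0.32, 1.0, 0.039, 0]
```

Call:
jog_arm(
  deltas=[
    [4.0,0.6,0,0.04,0],
    [4.0,0.5,0.5,0.04,0],
    [4.0,0.3,1.0,0.04,0],
    [4.0,0.1,1.5,0.04,0],
    [4.0,0,2.0,0.04,0],
  ],
)

```text
clock: 3.2
tcp_pos: [0.4891, 0.0494, 0.2201]
tcp_rot: [[0.098, 0.995, 0.002], [0.995, -0.098, -0.0], [0.0, 0.002, -1.0]]
force: [0.8, -0.3, -0.6]
width: 0.999
grasp_force: 0.0
```

Call:
jog_arm(
  deltas=[
    [4.0,-0.2,1.0,0.04,0],
    [4.0,-0.3,1.0,0.035,0],
    [0,0,0,0,0],
    [0,0,0,0,0],
  ],
)

```text
clock: 3.6
tcp_pos: [0.4929, 0.1286, 0.1997]
tcp_rot: [[0.168, 0.986, -0.001], [0.986, -0.168, -0.0], [-0.0, -0.0, -1.0]]
force: [-0.4, 0.4, 1.4]
width: 1.002
grasp_force: 0.0
```

```bash
python3 - <<'E'
from h import *
p=vision.capture('wrist'); save(p,'w2.png',s=1.5)
for t,z in (('spindle',.055),('cradle',0)):
  for r in spotter.landmark_of(p,t)[:2]: print(t,round(r['score'],2),np.round(r['at'],1),np.round(at_z(p,r['at'],z),4))
E
```

```text
spindle 0.79 [71.9 99. ] [0.351  0.2342 0.055 ]
```

View pics/w2.png

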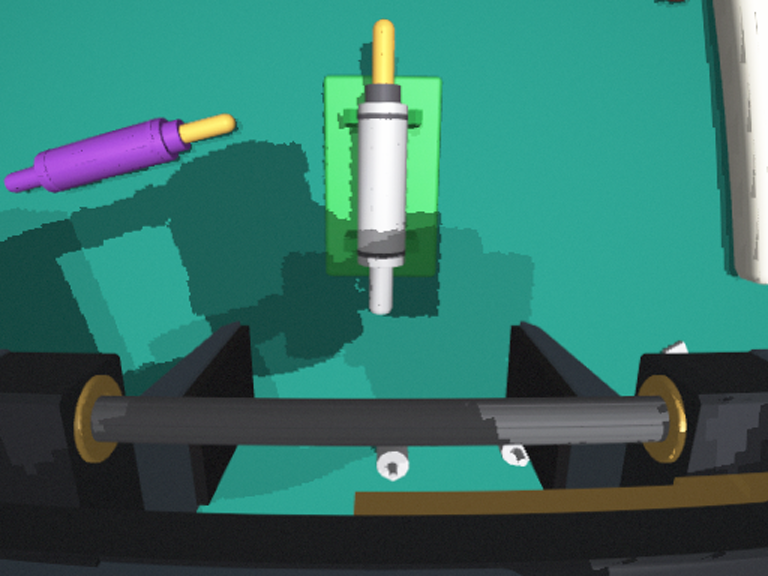

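The wrist picture shows the grey and brass spindle upright in its cradle. The brass tip is at (384,20), the plain tip at (381,314), and the barrel runs from row 103 to row 260, all in 1.5x pixels.

```bash
python3 - <<'E'
from h import *
p=vision.capture('wrist')
f=lambda x,y:at_z(p,(x/1.5,y/1.5),.055)
a,b,c,d=f(384,20),f(381,314),f(383,90),f(381.5,262)
print(a,b,np.linalg.norm(a-b),'yaw',np.degrees(np.arctan2(*(a-b)[1::-1]))); u=(a-b)/np.linalg.norm(a-b)
print('mid from tip',a-.09*u,'from plain',b+.075*u)
m=(a-.09*u+b+.075*u)/2
plan((m[0],m[1],.05),np.degrees(np.arctan2(u[1],u[0])),n=5)
E
```

```text
[0.52103257 0.27102515 0.055     ] [0.49078241 0.10706017 0.055     ] 0.16673207237957113 yaw 79.54695076039508
mid from tip [0.50470389 0.18251879 0.055     ] from plain [0.50438964 0.18081547 0.055     ]
[1.11, 0.04, 3.01, 0.002, 0]
[1.11, 0.03, 3.01, 0.002, 0]
[1.11, 0.03, 3.01, 0.002, 0]
[1.11, 0.03, 3.01, 0.002, 0]
[1.11, 0.03, 3.01, 0.002, 0]
```

Call:
jog_arm(
  deltas=[
    [2.8,0.1,1.0,0.01,0],
    [2.8,0.1,4.0,0,0],
    [0,0,4.0,0,0],
    [0,0,4.0,0,0],
    [0,0,2.0,0,0],
  ],
)

```text
clock: 4.3
tcp_pos: [0.5038, 0.1819, 0.0474]
tcp_rot: [[0.181, 0.983, -0.003], [0.983, -0.181, -0.001], [-0.001, -0.002, -1.0]]
force: [-0.2, -0.2, 1.1]
width: 1.001
grasp_force: 0.0
```

Call:
jog_arm(
  deltas=[
    [0,0,0,0,0],
    [0,0,0,0,100],
    [0,0,0,0,200],
    [0,0,0,0,230],
    [0,0,0,0,230],
  ],
)

```text
clock: 4.8
tcp_pos: [0.5053, 0.1831, 0.0509]
tcp_rot: [[0.18, 0.984, 0.002], [0.984, -0.18, 0.0], [0.001, 0.002, -1.0]]
force: [0.4, -1.2, -0.6]
width: 0.678
grasp_force: 0.0
```

Call:
jog_arm(
  deltas=[
    [0,0,0,0,255],
    [0,0,0,0,255],
    [0,0,0,0,255],
    [0,0,0,0,255],
    [0,0,0,0,255],
  ],
)

```text
clock: 5.3
tcp_pos: [0.5033, 0.1831, 0.0497]
tcp_rot: [[0.18, 0.984, -0.003], [0.984, -0.18, -0.0], [-0.001, -0.003, -1.0]]
force: [-6.6, 2.3, 4.2]
width: 0.299
grasp_force: 30.0
```

Call:
jog_arm(
  deltas=[
    [0,0,-0.5,0,255],
    [0,0,-2.0,0,255],
    [0,0,-4.0,0,255],
    [0,0,-4.0,0,255],
    [0,0,-2.5,0,255],
  ],
)

```text
clock: 5.8
tcp_pos: [0.5054, 0.1832, 0.1828]
tcp_rot: [[0.18, 0.984, 0.003], [0.984, -0.18, 0.001], [0.001, 0.002, -1.0]]
force: [0.8, 0.6, -2.9]
width: 0.303
grasp_force: 30.0
```

Call:
jog_arm(
  deltas=[
    [0,0,0,0,255],
    [0,0,0,0,255],
    [0,0,0,0,255],
  ],
)

```text
clock: 6.1
tcp_pos: [0.504, 0.1828, 0.1786]
tcp_rot: [[0.18, 0.984, -0.002], [0.984, -0.18, -0.001], [-0.001, -0.002, -1.0]]
force: [0.0, 0.4, -3.2]
width: 0.302
grasp_force: 30.0
```

```bash
python3 - <<'E'
from h import *
p=vision.capture('wrist'); save(p,'w3.png',s=1.2); o=robot.get_obs(); print(o['force'],o['torque'],o['tcp_pos'],o['width'])
F=[]
for i in range(8):
  vision.capture('top'); o=robot.get_obs(); F.append(np.r_[o['force'],o['torque']])
print(np.round(np.mean(F,0),2),np.round(np.std(F,0),2))
E
```

```text
[ 0.27148046  0.36408364 -4.02889896] [-0.04032801 -0.04901298  0.00608898] [0.5039466  0.18280812 0.17846494] 0.303069043943198
[ 0.08 -0.17 -2.64 -0.04 -0.07 -0.  ] [0.21 0.5  0.56 0.04 0.03 0.02]
```

View pics/w3.png

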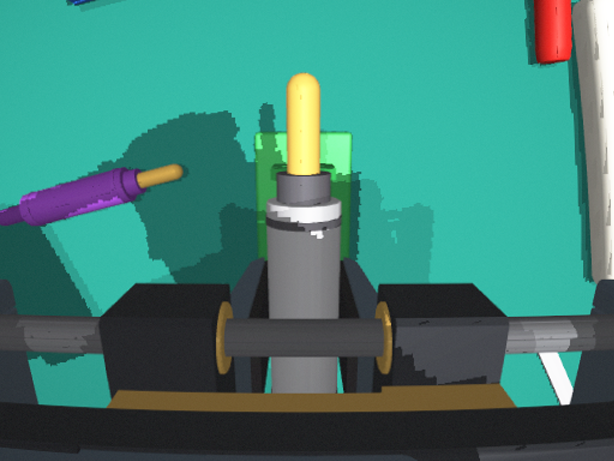

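The spindle is held straight, with its tip at (302,73) in the 1.2x picture. Now I'll work out its offset in the tool frame and the path to the stand.

```bash
python3 - <<'E'
from h import *
p=vision.capture('wrist'); o=robot.get_obs(); R=np.array(o['tcp_rot']); t=np.array(o['tcp_pos'])
for n,x,y,zz in (('tip',302.5,73,0),('collar/barrel end',303.5,200,0),('barrel low vis',303.5,300,0)):
  for dz in(.005,):
    q=at_z(p,(x/1.2,y/1.2),t[2]+dz); print(n,np.round(R.T@(q-t),4))
# width-based height check: plunger dia 12 mm
c=R.T@(np.array(p['origin'])-t); print(c)
for n,x in(('tip',.09),('barrel end top',.045)): 
  for z in(-.005,-.009): print(n,z,proj(p,t+R@np.array([x,0,z-(.014 if 'top' in n else 0)]))*1.2)
u=np.array([-.1305,.9914]);C=np.array([.477,-.196]); g=C-.025*u
plan((*g,.235),97.5)
E
```

```text
tip [ 0.091  -0.0004 -0.005 ]
collar/barrel end [ 0.046  -0.0002 -0.005 ]
barrel low vis [ 0.0057 -0.0002 -0.005 ]
[ 0.07294321 -0.0003214  -0.15722691]
tip -0.005 [303.78122017  76.08061869]
tip -0.009 [303.80447541  74.71564516]
barrel end top -0.005 [304.01582683 210.03934003]
barrel end top -0.009 [304.04635704 212.43711162]
[-4.02, 0.49, -0.55, -0.031, 0]
[-4.03, 0.36, -0.55, -0.031, 0]
[-4.04, 0.23, -0.55, -0.031, 0]
[-4.04, 0.11, -0.55, -0.031, 0]
[-4.05, -0.02, -0.55, -0.031, 0]
[-4.04, -0.14, -0.55, -0.031, 0]
[-4.04, -0.27, -0.55, -0.031, 0]
[-4.03, -0.4, -0.55, -0.031, 0]
[-4.01, -0.52, -0.55, -0.031, 0]
[-3.99, -0.65, -0.55, -0.031, 0]
```

Call:
jog_arm(
  deltas=[
    [-2.0,0.3,-2.0,-0.03,255],
    [-4.0,0.4,-2.5,-0.03,255],
    [-4.0,0.3,-1.0,-0.03,255],
    [-4.0,0.2,0,-0.03,255],
    [-4.0,0.1,0,-0.03,255],
  ],
)

```text
clock: 7.1
tcp_pos: [0.497, 0.0011, 0.2355]
tcp_rot: [[0.029, 1.0, 0.001], [1.0, -0.029, -0.0], [-0.0, 0.001, -1.0]]
force: [0.5, -0.9, -3.6]
width: 0.303
grasp_force: 30.0
```

Call:
jog_arm(
  deltas=[
    [-4.0,0,0,-0.03,255],
    [-4.0,-0.2,0,-0.03,255],
    [-4.0,-0.3,0,-0.03,255],
    [-4.0,-0.4,0,-0.03,255],
    [-4.0,-0.5,0,-0.04,255],
  ],
)

```text
clock: 7.6
tcp_pos: [0.4886, -0.1996, 0.235]
tcp_rot: [[-0.13, 0.992, 0.0], [0.992, 0.13, -0.0], [-0.0, 0.0, -1.0]]
force: [0.2, -0.0, -2.3]
width: 0.299
grasp_force: 30.0
```

Call:
jog_arm(
  deltas=[
    [-2.0,-0.4,0,0,255],
    [0,0,0,0,255],
    [0,0,0,0,255],
  ],
)

```text
clock: 7.9
tcp_pos: [0.4873, -0.2183, 0.2348]
tcp_rot: [[-0.128, 0.992, -0.0], [0.992, 0.128, 0.0], [0.0, -0.0, -1.0]]
force: [-0.6, 0.8, -2.6]
width: 0.299
grasp_force: 30.0
```

```bash
python3 - <<'E'
from h import *
u=np.array([-.1305,.9914]);C=np.array([.477,-.196]); g=C-.025*u
plan((*g,.135),97.5,n=4,counts=255)
p=vision.capture('wrist'); 
im=p['image'][:,:,::-1][60:300,130:380]; im=cv2.resize(im,None,fx=2.4,fy=2.4,interpolation=cv2.INTER_CUBIC); cv2.imwrite('pics/w4.png',im)
E
```

```text
[-0.04, -0.18, 2.49, -0.001, 255]
[-0.04, -0.18, 2.49, -0.001, 255]
[-0.04, -0.18, 2.49, -0.001, 255]
[-0.04, -0.18, 2.49, -0.001, 255]
```

View pics/w4.png

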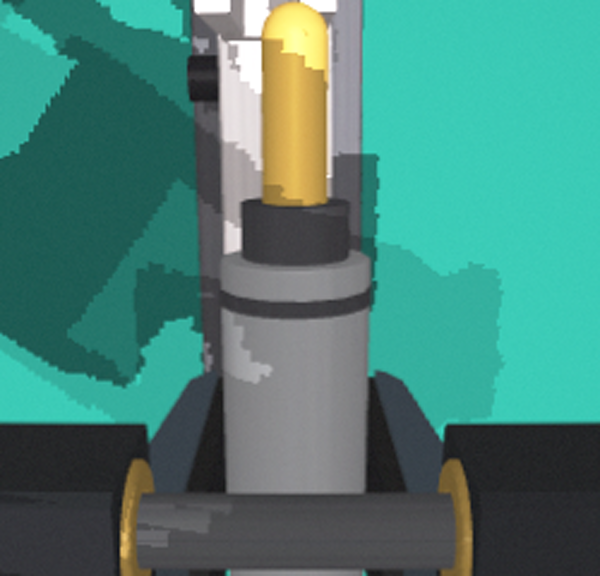

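Here the tip is at (295,5) in the crop, about 7 mm right of the stand's centreline, which matches the plan. I'll shift sideways, come down, and check the channel from near.

Call:
jog_arm(
  deltas=[
    [0,-0.4,2.5,0,255],
    [0,-0.3,2.5,0,255],
    [0,0,2.5,0,255],
    [0,0,2.0,0,255],
    [0,0,0,0,255],
  ],
)

```text
clock: 8.45
tcp_pos: [0.4795, -0.2173, 0.138]
tcp_rot: [[-0.13, 0.992, -0.004], [0.992, 0.13, 0.002], [0.003, -0.003, -1.0]]
force: [-0.4, 0.3, -2.3]
width: 0.298
grasp_force: 30.0
```

Call:
jog_arm(
  deltas=[
    [0,0,0,0,255],
    [0,0,0,0,255],
  ],
)

```text
clock: 8.65
tcp_pos: [0.4813, -0.2191, 0.1411]
tcp_rot: [[-0.129, 0.992, 0.001], [0.992, 0.129, -0.001], [-0.001, 0.001, -1.0]]
force: [0.0, 0.1, -2.4]
width: 0.296
grasp_force: 30.0
```

```bash
python3 - <<'E'
from h import *
p=vision.capture('wrist'); save(p,'w5.png',(160,0,350,200),3)
o=robot.get_obs(); u=np.array([-.1305,.9914]);v=np.array([.9914,.1305]);C=np.array([.477,-.196]);t=np.array(o['tcp_pos']); print(t,'along',(t[:2]-C)@u,'lat',(t[:2]-C)@v,o['force'],o['torque'])
E
```

```text
[ 0.48131065 -0.21919276  0.14113462] along -0.02355584474649177 lat 0.0012469220618321589 [ 0.35233883 -0.90242562 -2.99112116] [-0.04551093 -0.10878979 -0.00433797]
```

View pics/w5.png

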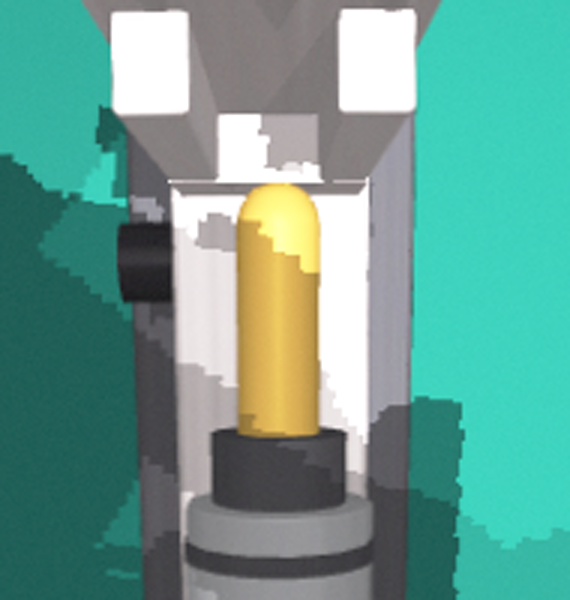

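The plunger tip is at (279,185). The rail tops are at x 112-188 and 340-415, so the channel centre is at 264 and needs a small shift left. I'll compute the shift and a rail-top height from the 19 mm gap.

```bash
python3 - <<'E'
from h import *
p=vision.capture('wrist'); o=robot.get_obs(); R=np.array(o['tcp_rot']); t=np.array(o['tcp_pos'])
f=lambda x,y,z:R.T@(at_z(p,(160+x/3,y/3),z)-t)
for z in(.15,.155,.16,.165,.17,.175):
  a,b=f(188,113,z),f(340,113,z); c,d=f(150,12,z),f(150,114,z); print(z,'gap',round(b[1]-a[1],4),'mid',round((a[1]+b[1])/2,4),'depth',round(c[0]-d[0],4),'inner x',round(a[0],4), 'yaw',np.degrees(np.arctan2(f(340,113,z)[0]-f(188,115,z)[0],.019)))
print('tip',f(279,183,t[2]+.005))
E
```

```text
0.15 gap 0.0205 mid -0.0019 depth 0.0131 inner x 0.0997 yaw 0.6620819210615527
0.155 gap 0.0198 mid -0.0018 depth 0.0126 inner x 0.0988 yaw 0.6397685976723626
0.16 gap 0.0191 mid -0.0018 depth 0.0122 inner x 0.0979 yaw 0.6174550802133231
0.165 gap 0.0184 mid -0.0017 depth 0.0117 inner x 0.097 yaw 0.5951413754505999
0.17 gap 0.0177 mid -0.0016 depth 0.0113 inner x 0.0961 yaw 0.5728274901502395
0.175 gap 0.017 mid -0.0016 depth 0.0109 inner x 0.0953 yaw 0.5505134310792027
tip [ 0.09105393  0.00014488 -0.00510187]
```

h comes out at about 0.094 both ways, and the channel is 1.9 mm to the left. I'll shift, lower 1 cm, and advance to feel for the back plate.

Call:
jog_arm(
  deltas=[
    [0,-0.19,0.5,0,255],
    [0,0,0.5,0,255],
    [0.5,0,0,0,255],
    [0.5,0,0,0,255],
    [0.5,0,0,0,255],
  ],
)

```text
clock: 9.25
tcp_pos: [0.4767, -0.204, 0.1299]
tcp_rot: [[-0.129, 0.992, -0.0], [0.992, 0.129, 0.0], [0.0, -0.0, -1.0]]
force: [1.2, 1.3, -1.6]
width: 0.3
grasp_force: 30.0
```

Call:
jog_arm(
  deltas=[
    [0.2,0,0,0,255],
    [0,0,0,0,255],
    [0,0,0,0,255],
  ],
)

```text
clock: 9.55
tcp_pos: [0.4767, -0.2026, 0.13]
tcp_rot: [[-0.129, 0.992, 0.0], [0.992, 0.129, -0.0], [-0.0, 0.0, -1.0]]
force: [0.8, -0.3, -2.8]
width: 0.296
grasp_force: 30.0
```

Call:
jog_arm(
  deltas=[
    [0.2,0,0,0,255],
    [0,0,0,0,255],
    [0,0,0,0,255],
  ],
)

```text
clock: 9.85
tcp_pos: [0.4763, -0.2006, 0.1299]
tcp_rot: [[-0.129, 0.992, 0.0], [0.992, 0.129, -0.0], [-0.0, 0.0, -1.0]]
force: [0.6, -0.4, -2.1]
width: 0.302
grasp_force: 30.0
```

Call:
jog_arm(
  deltas=[
    [0.2,0,0,0,255],
    [0,0,0,0,255],
    [0,0,0,0,255],
  ],
)

```text
clock: 10.15
tcp_pos: [0.4762, -0.1988, 0.13]
tcp_rot: [[-0.129, 0.992, 0.0], [0.992, 0.129, -0.0], [-0.0, 0.0, -1.0]]
force: [-0.4, -3.3, -2.6]
width: 0.306
grasp_force: 30.0
```

Contact: 3.3 N, so the plunger is about 1 mm in. I'll press 16 mm further to reach 17.

Call:
jog_arm(
  deltas=[
    [0.4,0,0,0,255],
    [0.4,0,0,0,255],
    [0.4,0,0,0,255],
    [0,0,0,0,255],
    [0,0,0,0,255],
  ],
)

```text
clock: 10.65
tcp_pos: [0.4747, -0.1868, 0.1301]
tcp_rot: [[-0.129, 0.992, 0.001], [0.992, 0.129, -0.001], [-0.001, 0.001, -1.0]]
force: [0.8, -7.0, -3.2]
width: 0.3
grasp_force: 30.0
```

Call:
jog_arm(
  deltas=[
    [0.2,0,0,0,255],
    [0.2,0,0,0,255],
    [0,0,0,0,255],
    [0,0,0,0,255],
  ],
)

```text
clock: 11.05
tcp_pos: [0.4743, -0.1831, 0.1301]
tcp_rot: [[-0.129, 0.992, 0.001], [0.992, 0.129, -0.001], [-0.001, 0.001, -1.0]]
force: [-0.4, -8.4, -2.9]
width: 0.301
grasp_force: 30.0
```

```bash
python3 - <<'E'
from h import *
F=[]
for i in range(8):
  p=vision.capture('wrist'); o=robot.get_obs(); F.append(np.r_[o['force'],o['torque'],o['tcp_pos']])
print(np.round(np.mean(F,0),4))
save(p,'w6.png',(130,0,380,280),2)
E
```

```text
[ 0.1517 -9.0571 -3.2163 -1.564  -0.1093  0.1021  0.4743 -0.1831  0.1301]
```

Measured 8.9 N, so the plunger is about 16.5 mm in. I'll add 1 mm and start down.

Call:
jog_arm(
  deltas=[
    [0.1,0,0,0,255],
    [0,0,0.2,0,255],
    [0,0,0.2,0,255],
    [0,0,0.2,0,255],
    [0,0,0.2,0,255],
  ],
)

```text
clock: 11.95
tcp_pos: [0.4746, -0.1823, 0.1223]
tcp_rot: [[-0.129, 0.992, 0.002], [0.992, 0.129, -0.002], [-0.002, 0.002, -1.0]]
force: [1.5, -8.1, 0.8]
width: 0.298
grasp_force: 30.0
```

Call:
jog_arm(
  deltas=[
    [0,0,0.2,0,255],
    [0,0,0.2,0,255],
    [0,0,0.2,0,255],
    [0,0,0,0,255],
  ],
)

```text
clock: 12.35
tcp_pos: [0.4745, -0.1822, 0.1161]
tcp_rot: [[-0.129, 0.992, 0.002], [0.992, 0.129, -0.001], [-0.002, 0.001, -1.0]]
force: [2.9, -9.5, -2.7]
width: 0.299
grasp_force: 30.0
```

Call:
jog_arm(
  deltas=[
    [0,0,0.2,0,255],
    [0,0,0.2,0,255],
    [0,0,0.2,0,255],
    [0,0,0,0,255],
  ],
)

```text
clock: 12.75
tcp_pos: [0.4745, -0.1823, 0.1101]
tcp_rot: [[-0.129, 0.992, 0.001], [0.992, 0.129, -0.001], [-0.002, 0.001, -1.0]]
force: [1.2, -9.7, -2.0]
width: 0.303
grasp_force: 30.0
```

Call:
jog_arm(
  deltas=[
    [0,0,0.2,0,255],
    [0,0,0.2,0,255],
    [0,0,0,0,255],
  ],
)

```text
clock: 13.05
tcp_pos: [0.4745, -0.1822, 0.1061]
tcp_rot: [[-0.129, 0.992, 0.002], [0.992, 0.129, -0.001], [-0.002, 0.001, -1.0]]
force: [1.7, -8.2, -2.8]
width: 0.302
grasp_force: 30.0
```

Call:
jog_arm(
  deltas=[
    [0,0,0.2,0,255],
    [0,0,0.2,0,255],
    [0,0,0,0,255],
  ],
)

```text
clock: 13.35
tcp_pos: [0.4746, -0.1823, 0.1022]
tcp_rot: [[-0.129, 0.992, 0.002], [0.992, 0.129, -0.001], [-0.002, 0.001, -1.0]]
force: [2.3, -8.9, -2.8]
width: 0.3
grasp_force: 30.0
```

```bash
cat > f.py <<'E'
from h import *
F=[]
for i in range(6):
  p=vision.capture('scene'); o=robot.get_obs(); F.append(np.r_[o['force'],o['torque'],o['tcp_pos']])
print(np.round(np.mean(F,0),4),o['clock'])
E
python3 f.py
```

```text
[ 1.9994 -9.3496 -2.7143 -1.5481 -0.3703 -0.0263  0.4746 -0.1823  0.1022] 13.65
```

Call:
jog_arm(
  deltas=[
    [0,0,0.2,0,255],
    [0,0,0.2,0,255],
    [0,0,0,0,255],
  ],
)

```text
clock: 13.95
tcp_pos: [0.4746, -0.1823, 0.0982]
tcp_rot: [[-0.129, 0.992, 0.002], [0.992, 0.129, -0.001], [-0.002, 0.001, -1.0]]
force: [2.2, -9.2, -2.3]
width: 0.302
grasp_force: 30.0
```

Call:
jog_arm(
  deltas=[
    [0,0,0.1,0,255],
    [0,0,0.1,0,255],
    [0,0,0,0,255],
  ],
)

```text
clock: 14.25
tcp_pos: [0.4746, -0.1823, 0.0963]
tcp_rot: [[-0.129, 0.992, 0.002], [0.992, 0.129, -0.001], [-0.002, 0.002, -1.0]]
force: [1.4, -9.6, -0.4]
width: 0.298
grasp_force: 30.0
```

Call:
jog_arm(
  deltas=[
    [0,0,0.1,0,255],
    [0,0,0.1,0,255],
    [0,0,0,0,255],
  ],
)

```text
clock: 14.55
tcp_pos: [0.4747, -0.1823, 0.0943]
tcp_rot: [[-0.129, 0.992, 0.002], [0.992, 0.129, -0.001], [-0.002, 0.002, -1.0]]
force: [0.9, -8.7, -1.6]
width: 0.304
grasp_force: 30.0
```

Call:
jog_arm(
  deltas=[
    [0,0,0.1,0,255],
    [0,0,0,0,255],
    [0,0,0,0,255],
  ],
)

```text
clock: 14.85
tcp_pos: [0.4747, -0.1823, 0.0933]
tcp_rot: [[-0.129, 0.992, 0.002], [0.992, 0.129, -0.002], [-0.002, 0.002, -1.0]]
force: [2.0, -8.6, -0.7]
width: 0.301
grasp_force: 30.0
```

```bash
python3 f.py
```

```text
[ 1.7593 -8.9561 -1.7442 -1.4664 -0.3377 -0.0449  0.4747 -0.1823  0.0933] 15.15
```

Call:
jog_arm(
  deltas=[
    [0,0,0.1,0,255],
    [0,0,0,0,255],
    [0,0,0,0,255],
  ],
)

```text
clock: 15.45
tcp_pos: [0.4747, -0.1823, 0.0923]
tcp_rot: [[-0.129, 0.992, 0.002], [0.992, 0.129, -0.001], [-0.002, 0.002, -1.0]]
force: [1.9, -8.2, -1.3]
width: 0.302
grasp_force: 30.0
```

```bash
python3 f.py
```

```text
[ 1.4854 -9.2608 -1.583  -1.4661 -0.3566 -0.0481  0.4747 -0.1823  0.0923] 15.75
```

Call:
jog_arm(
  deltas=[
    [0,0,0.1,0,255],
    [0,0,0,0,255],
    [0,0,0,0,255],
  ],
)

```text
clock: 16.05
tcp_pos: [0.4747, -0.1823, 0.0913]
tcp_rot: [[-0.129, 0.992, 0.002], [0.992, 0.129, -0.001], [-0.002, 0.002, -1.0]]
force: [1.7, -8.6, -2.1]
width: 0.303
grasp_force: 30.0
```

```bash
python3 f.py; python3 - <<'E'
from h import *
p=vision.capture('wrist'); h=cv2.cvtColor(p['image'],cv2.COLOR_RGB2HSV); m=((h[...,0]>12)&(h[...,0]<30)&(h[...,1]>130)&(h[...,2]>90)).astype(np.uint8)
n,l,s,c=cv2.connectedComponentsWithStats(m[:250,180:330]); i=1+np.argmax(s[1:,4]); print(s[i],c[i]); o=robot.get_obs();t=np.array(o['tcp_pos']);R=np.array(o['tcp_rot'])
for a in(0,2,4): print(a,proj(p,t+R@np.array([.073,0,-.005])),proj(p,t+R@np.array([.055,0,-.005-.005])) , proj(p,t+R@[.073*np.cos(np.radians(a)),0,-.005-.073*np.sin(np.radians(a))]))
E
```

```text
[ 1.741  -8.8556 -1.9306 -1.4784 -0.363  -0.0233  0.4747 -0.1823  0.0913] 16.35
[  59  104   27   42 1039] [ 72.44947064 125.17228104]
0 [253.01342165 104.69942341] [253.08600697 147.89866105] [253.01342165 104.69942341]
2 [253.01342165 104.69942341] [253.08600697 147.89866105] [253.02332122 104.80754895]
4 [253.01342165 104.69942341] [253.08600697 147.89866105] [253.0338202  105.13799491]
```

No rise, so that was friction only. Continuing down.

Call:
jog_arm(
  deltas=[
    [0,0,0.1,0,255],
    [0,0,0.1,0,255],
    [0,0,0,0,255],
    [0,0,0,0,255],
  ],
)

```text
clock: 16.8
tcp_pos: [0.4747, -0.1823, 0.0893]
tcp_rot: [[-0.129, 0.992, 0.002], [0.992, 0.129, -0.001], [-0.002, 0.002, -1.0]]
force: [1.6, -9.7, -2.1]
width: 0.301
grasp_force: 30.0
```

Call:
jog_arm(
  deltas=[
    [0,0,0.1,0,255],
    [0,0,0.1,0,255],
    [0,0,0,0,255],
    [0,0,0,0,255],
  ],
)

```text
clock: 17.2
tcp_pos: [0.4747, -0.1823, 0.0873]
tcp_rot: [[-0.129, 0.992, 0.002], [0.992, 0.129, -0.001], [-0.002, 0.002, -1.0]]
force: [1.9, -7.6, -1.3]
width: 0.301
grasp_force: 30.0
```

```bash
python3 f.py
```

```text
[ 1.807  -9.1014 -1.8959 -1.5059 -0.3636 -0.0508  0.4746 -0.1823  0.0873] 17.5
```

Call:
jog_arm(
  deltas=[
    [0,0,0.1,0,255],
    [0,0,0.1,0,255],
    [0,0,0,0,255],
    [0,0,0,0,255],
  ],
)

```text
clock: 17.9
tcp_pos: [0.4747, -0.1823, 0.0853]
tcp_rot: [[-0.129, 0.992, 0.002], [0.992, 0.129, -0.001], [-0.002, 0.002, -1.0]]
force: [1.6, -9.7, -0.7]
width: 0.297
grasp_force: 30.0
```

Call:
jog_arm(
  deltas=[
    [0,0,0.1,0,255],
    [0,0,0,0,255],
    [0,0,0,0,255],
  ],
)

```text
clock: 18.2
tcp_pos: [0.4747, -0.1823, 0.0845]
tcp_rot: [[-0.129, 0.992, 0.002], [0.992, 0.129, -0.002], [-0.002, 0.002, -1.0]]
force: [1.1, -9.4, 2.6]
width: 0.303
grasp_force: 30.0
```

```bash
python3 f.py
```

```text
[ 1.0175 -9.4285  2.3497 -1.25   -0.2375  0.0219  0.4747 -0.1823  0.0845] 18.5
```

The floor is found: +4 N at the tip, TCP z 0.0845, axis about 0.090. I'll ease up half a mm and let the spring carry it toward the cup.

Call:
jog_arm(
  deltas=[
    [0,0,-0.05,0,255],
    [-0.15,0,0,0,255],
    [-0.15,0,0,0,255],
    [0,0,0,0,255],
    [0,0,0,0,255],
  ],
)

```text
clock: 19.0
tcp_pos: [0.475, -0.1852, 0.0849]
tcp_rot: [[-0.129, 0.992, 0.002], [0.992, 0.129, -0.001], [-0.002, 0.002, -1.0]]
force: [1.7, -8.6, 0.5]
width: 0.297
grasp_force: 30.0
```

Call:
jog_arm(
  deltas=[
    [-0.15,0,0,0,255],
    [-0.15,0,0,0,255],
    [0,0,0,0,255],
    [0,0,0,0,255],
  ],
)

```text
clock: 19.4
tcp_pos: [0.4754, -0.1881, 0.0849]
tcp_rot: [[-0.129, 0.992, 0.002], [0.992, 0.129, -0.001], [-0.001, 0.002, -1.0]]
force: [2.2, -7.0, -0.1]
width: 0.303
grasp_force: 30.0
```

```bash
python3 f.py
```

```text
[ 1.6591 -6.7348  0.2459 -0.9527 -0.3351 -0.061   0.4754 -0.188   0.0848] 19.7
```

Call:
jog_arm(
  deltas=[
    [-0.15,0,0,0,255],
    [-0.15,0,0,0,255],
    [0,0,0,0,255],
    [0,0,0,0,255],
  ],
)

```text
clock: 20.1
tcp_pos: [0.4758, -0.191, 0.0849]
tcp_rot: [[-0.129, 0.992, 0.002], [0.992, 0.129, -0.001], [-0.001, 0.002, -1.0]]
force: [1.5, -5.8, 2.8]
width: 0.3
grasp_force: 30.0
```

Call:
jog_arm(
  deltas=[
    [-0.1,0,0,0,255],
    [-0.1,0,0,0,255],
    [0,0,0,0,255],
    [0,0,0,0,255],
  ],
)

```text
clock: 20.5
tcp_pos: [0.476, -0.1929, 0.0849]
tcp_rot: [[-0.129, 0.992, 0.002], [0.992, 0.129, -0.001], [-0.001, 0.001, -1.0]]
force: [4.0, -4.4, 6.1]
width: 0.303
grasp_force: 30.0
```

```bash
python3 f.py
```

```text
[ 3.1678e+00 -4.0890e+00  5.5941e+00 -5.8270e-01 -6.4060e-01 -1.1000e-03
  4.7600e-01 -1.9290e-01  8.4900e-02] 20.8
```

Both ends are pressing up by about 8 N in total, with a 2.6 N push to +x, so I'm slightly low and off to the side. I'll relieve that first.

Call:
jog_arm(
  deltas=[
    [0,0.05,-0.05,0,255],
    [0,0,-0.05,0,255],
    [0,0,0,0,255],
    [0,0,0,0,255],
  ],
)

```text
clock: 21.2
tcp_pos: [0.4758, -0.1926, 0.0854]
tcp_rot: [[-0.129, 0.992, 0.0], [0.992, 0.129, -0.0], [-0.0, 0.0, -1.0]]
force: [2.1, -5.1, -1.6]
width: 0.301
grasp_force: 30.0
```

```bash
python3 f.py
```

```text
[ 1.9772 -4.9704 -1.8496 -0.7768 -0.4442 -0.0896  0.4758 -0.1926  0.0854] 21.5
```

Call:
jog_arm(
  deltas=[
    [-0.1,0.04,0,0,255],
    [-0.08,0,0,0,255],
    [0,0,0,0,255],
    [0,0,0,0,255],
  ],
)

```text
clock: 21.9
tcp_pos: [0.4762, -0.1943, 0.0853]
tcp_rot: [[-0.129, 0.992, -0.0], [0.992, 0.129, 0.0], [0.0, -0.0, -1.0]]
force: [1.0, -4.4, -1.6]
width: 0.301
grasp_force: 30.0
```

```bash
python3 f.py
```

```text
[ 0.6032 -4.5291 -2.0255 -0.6855 -0.1753 -0.0243  0.4763 -0.1942  0.0854] 22.2
```

Call:
jog_arm(
  deltas=[
    [-0.06,0,0,0,255],
    [-0.04,0,0,0,255],
    [0,0,0,0,255],
    [0,0,0,0,255],
  ],
)

```text
clock: 22.6
tcp_pos: [0.4765, -0.1952, 0.0854]
tcp_rot: [[-0.129, 0.992, -0.0], [0.992, 0.129, 0.0], [0.0, -0.0, -1.0]]
force: [0.2, -3.3, -2.2]
width: 0.301
grasp_force: 30.0
```

```bash
python3 f.py
```

```text
[ 0.6687 -3.9029 -2.0371 -0.6486 -0.12    0.0633  0.4765 -0.1953  0.0854] 22.9
```

Call:
jog_arm(
  deltas=[
    [-0.05,0,0,0,255],
    [0,0,0,0,255],
    [0,0,0,0,255],
  ],
)

```text
clock: 23.2
tcp_pos: [0.4765, -0.1957, 0.0854]
tcp_rot: [[-0.129, 0.992, -0.0], [0.992, 0.129, 0.0], [0.0, -0.0, -1.0]]
force: [-0.1, -2.1, -2.7]
width: 0.301
grasp_force: 30.0
```

```bash
python3 f.py
```

```text
[ 0.1492 -1.2336 -1.5038 -0.2668 -0.1527  0.0106  0.4765 -0.1957  0.0854] 23.5
```

The plain end is home: axial force fell to 1 N and the TCP is over the stand's origin. I'll settle 0.4 mm and release.

Call:
jog_arm(
  deltas=[
    [0,0,0.04,0,255],
    [0,0,0,0,255],
    [0,0,0,0,255],
  ],
)

```text
clock: 23.8
tcp_pos: [0.4765, -0.1957, 0.085]
tcp_rot: [[-0.129, 0.992, -0.0], [0.992, 0.129, 0.0], [0.0, -0.0, -1.0]]
force: [-0.7, -0.9, 0.9]
width: 0.299
grasp_force: 30.0
```

Call:
jog_arm(
  deltas=[
    [0,0,0,0,175],
    [0,0,0,0,165],
    [0,0,0,0,150],
    [0,0,0,0,120],
    [0,0,0,0,120],
  ],
)

```text
clock: 24.3
tcp_pos: [0.4765, -0.1958, 0.085]
tcp_rot: [[-0.129, 0.992, -0.0], [0.992, 0.129, 0.0], [0.0, -0.0, -1.0]]
force: [-1.1, 0.3, 0.2]
width: 0.52
grasp_force: 0.0
```

```bash
python3 f.py; python3 -c "
from h import *
p=vision.capture('scene');save(p,'s2.png',(150,140,240,255),5);print(robot.get_obs()['width'])"
```

```text
[-0.0112 -0.1071  0.1427 -0.0067 -0.0869 -0.005   0.4766 -0.1958  0.085 ] 24.6
0.5309301897564491
```

Released with zero force. Next I'll withdraw straight up, then back away clear of the view.

Call:
jog_arm(
  deltas=[
    [0,0,-0.5,0,120],
    [0,0,-1.5,0,120],
    [0,0,-3.0,0,120],
    [0,0,-4.0,0,120],
    [0,0,-4.0,0,120],
  ],
)

```text
clock: 25.15
tcp_pos: [0.4762, -0.1956, 0.2167]
tcp_rot: [[-0.129, 0.992, -0.001], [0.992, 0.129, 0.0], [0.0, -0.001, -1.0]]
force: [0.6, -0.1, 0.4]
width: 0.531
grasp_force: 0.0
```

Call:
jog_arm(
  deltas=[
    [0,0,-2.0,0,120],
    [-4.0,0,-2.0,0,120],
    [-4.0,0,0,0,120],
    [0,0,0,0,120],
    [0,0,0,0,120],
  ],
)

```text
clock: 25.65
tcp_pos: [0.4865, -0.2755, 0.255]
tcp_rot: [[-0.127, 0.992, -0.0], [0.992, 0.127, 0.0], [0.0, -0.0, -1.0]]
force: [-0.3, -0.1, -0.4]
width: 0.532
grasp_force: 0.0
```

```bash
python3 - <<'E'
from h import *
s=vision.capture('scene'); w=vision.capture('wrist'); o=robot.get_obs(); print(o['tcp_pos'],o['force'],o['clock'])
a=cv2.resize(s['image'][140:250,150:240,::-1],(450,550),interpolation=cv2.INTER_CUBIC); b=cv2.resize(w['image'][60:384,190:330,::-1],(238,550),interpolation=cv2.INTER_CUBIC)
cv2.imwrite('pics/end.png',np.hstack([a,b]))
E
```

```text
[ 0.48649089 -0.27436995  0.25492235] [-1.1468641  -0.06199256 -0.5626694 ] 25.75
```

View pics/end.png

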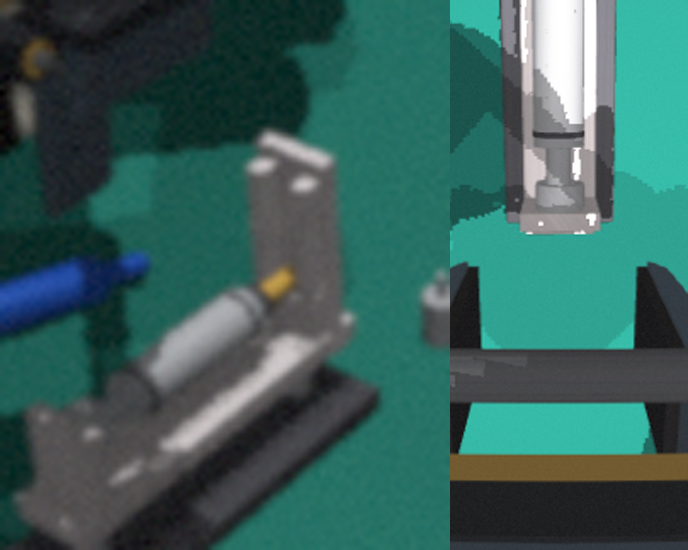

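The scene half shows the spindle hanging between the cup (about (100,410)) and the channel (brass at (278,283)). The wrist half shows the plain end inside the round cup (560,190). The gripper is clear, so I'm handing in.

```bash
python3 -c "
from station import robot
print(robot.hand_in())"
```

```text
the job is handed in; nothing more can be done
None
```

The spindle is in the run-out stand, with its plain end home in the cup and its plunger at the bottom of the channel. I released it and handed the job in at about 26 s, with the gripper clear; "level" was checked only by eye in the last picture, and no verdict came back.

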